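# Set the stock tags on the ring-blank board

## Task

Behind each of the four bins of brass rings is a hinged tag: tip the tags over with a fingertip so that only the two full bins show the solid disc (tag tipped back, away from you), while the nearly empty bin and the empty bin show the open ring (tag tipped forward over the bin). The tags are light, so push them gently, do not squeeze them, and leave the bins in their seats and the tools round about where they lie.

Things in the scene. Friction and masses are not known exactly. Their poses are not given: they have to be found in the camera images.
- stock_board: Fixed plywood board, 160 x 340 x 12 mm. Origin: underside, midway along; x away from the robot, y along the board, z up. Bins sit in seats (8 mm lips) at x = -52 mm, y = +120, +40, -40, -120 mm. Behind them at x = +30 mm a dark wooden rail, 18 mm thick, top 55 mm above the bench. Place and yaw vary.
- bin_full_1: A full bin: heaped to the rim with 24 mm brass wire rings. Loose grey box, 86 x 72 mm, 40 mm high at the back, 30 at the front, open at the top, in one of the board's four seats (varies). Origin: centre of its underside, 12 mm above the bench; x as the board's x.
- bin_full_2: The other full bin: heaped to the rim with 24 mm brass wire rings. Loose grey box, 86 x 72 mm, 40 mm high at the back, 30 at the front, open at the top, in one of the board's four seats (varies). Origin: centre of its underside, 12 mm above the bench; x as the board's x.
- bin_low: A bin run low, not full: only three brass rings left on its floor. Loose grey box, 86 x 72 mm, 40 mm high at the back, 30 at the front, open at the top, in one of the board's four seats (varies). Origin: centre of its underside, 12 mm above the bench; x as the board's x.
- bin_empty: An empty bin, not full: bare floor. Loose grey box, 86 x 72 mm, 40 mm high at the back, 30 at the front, open at the top, in one of the board's four seats (varies). Origin: centre of its underside, 12 mm above the bench; x as the board's x.
- holder_a: Aluminium holder of tag_a, on the rail behind one bin (varies; the nearest bin, origin 82 mm away). Origin: foot centre, 55 mm above the bench; x away from the robot, y along the rail, z up. Tag axle along y, 18 mm above the origin. Stop rods 13 mm before and behind the axle, tops 26 mm above the origin; cheeks at y = +-27 mm, tops 29 mm. Holders are 80 mm apart.
- tag_a (a joint): Aluminium flip tag in holder_a, 46 mm wide, 3 thick, 50 from axle to rolled edge (5 thick), 30 g, smooth (friction 0.3). 0 upright; +0.87 tipped back, away from the robot, on its stop, SOLID DISC face up (full); -0.87 tipped forward over its bin, OPEN RING face up (not full). No spring: pushed up and over past upright at its free edge it falls to the other stop by its weight.
- tag_a_edge (a point): Middle of the free edge of tag_a, 50 mm from its axle; at rest 38 mm before or behind the axle and 32 mm above it (105 mm above the bench), 123 mm above the bench when upright.
- holder_b: Aluminium holder of tag_b, on the rail behind one bin (varies; the nearest bin, origin 82 mm away). Origin: foot centre, 55 mm above the bench; x away from the robot, y along the rail, z up. Tag axle along y, 18 mm above the origin. Stop rods 13 mm before and behind the axle, tops 26 mm above the origin; cheeks at y = +-27 mm, tops 29 mm. Holders are 80 mm apart.
- tag_b (a joint): Aluminium flip tag in holder_b, 46 mm wide, 3 thick, 50 from axle to rolled edge (5 thick), 30 g, smooth (friction 0.3). 0 upright; +0.87 tipped back, away from the robot, on its stop, SOLID DISC face up (full); -0.87 tipped forward over its bin, OPEN RING face up (not full). No spring: pushed up and over past upright at its free edge it falls to the other stop by its weight.
- tag_b_edge (a point): Middle of the free edge of tag_b, 50 mm from its axle; at rest 38 mm before or behind the axle and 32 mm above it (105 mm above the bench), 123 mm above the bench when upright.
- holder_c: Aluminium holder of tag_c, on the rail behind one bin (varies; the nearest bin, origin 82 mm away). Origin: foot centre, 55 mm above the bench; x away from the robot, y along the rail, z up. Tag axle along y, 18 mm above the origin. Stop rods 13 mm before and behind the axle, tops 26 mm above the origin; cheeks at y = +-27 mm, tops 29 mm. Holders are 80 mm apart.
- tag_c (a joint): Aluminium flip tag in holder_c, 46 mm wide, 3 thick, 50 from axle to rolled edge (5 thick), 30 g, smooth (friction 0.3). 0 upright; +0.87 tipped back, away from the robot, on its stop, SOLID DISC face up (full); -0.87 tipped forward over its bin, OPEN RING face up (not full). No spring: pushed up and over past upright at its free edge it falls to the other stop by its weight.
- tag_c_edge (a point): Middle of the free edge of tag_c, 50 mm from its axle; at rest 38 mm before or behind the axle and 32 mm above it (105 mm above the bench), 123 mm above the bench when upright.
- holder_d: Aluminium holder of tag_d, on the rail behind one bin (varies; the nearest bin, origin 82 mm away). Origin: foot centre, 55 mm above the bench; x away from the robot, y along the rail, z up. Tag axle along y, 18 mm above the origin. Stop rods 13 mm before and behind the axle, tops 26 mm above the origin; cheeks at y = +-27 mm, tops 29 mm. Holders are 80 mm apart.
- tag_d (a joint): Aluminium flip tag in holder_d, 46 mm wide, 3 thick, 50 from axle to rolled edge (5 thick), 30 g, smooth (friction 0.3). 0 upright; +0.87 tipped back, away from the robot, on its stop, SOLID DISC face up (full); -0.87 tipped forward over its bin, OPEN RING face up (not full). No spring: pushed up and over past upright at its free edge it falls to the other stop by its weight.
- tag_d_edge (a point): Middle of the free edge of tag_d, 50 mm from its axle; at rest 38 mm before or behind the axle and 32 mm above it (105 mm above the bench), 123 mm above the bench when upright.
- pliers: Pair of pliers with red handles, 135 x 37 x 8 mm, lying loose on the bench before the board; a bystander. Origin: centre of its underside.
- tweezers: Steel tweezers, 11 x 120 x 8 mm, lying loose on the bench before the board; a bystander. Origin: centre of its underside.
- canister: Black canister with a grey lid, 34 mm across, 47 mm high, standing loose on the bench close behind the board; a bystander. Origin: centre of its underside.
- loupe: Folding loupe, 66 x 40 x 12 mm, lying loose on the bench behind the board; a bystander. Origin: centre of its underside.

How it is judged:
By the outcome, as a careful person would: the job done as asked, in the order asked, and still so for the second after the job is handed in, with the robot touching nothing.
It also fails if it takes over 58 s, if anything falls off the work surface, if the arm or the gripper's body presses on something with over 40 N, if the wrist force passes 120 N, or if a joint passes its speed limit or range.

## Robot

A 7-joint arm with a two-finger parallel gripper is mounted at the origin on the work surface; the furniture and walls round the work are solid. World frame = base frame: x ahead of the robot, y to its left, z up, the work surface at z = 0. Lengths are in m, angles in rad, forces in N, time in s.
With the tool pointing down it reaches from about 0.425 to 0.925 m from the base axis. Payload 6.8 kg.
Tool frame: the origin (TCP) lies midway between the tips of the shut fingers; the grasp point (between the pads) lies 19 mm behind it; z points along the fingers, y is the line along which they close (so a half turn about z gives the same grasp; the last joint's range is limited). The gripper opens to 85 mm and grips with 20 to 120 N. Pads are 22 mm wide; open, the fingers measure 114 mm over their backs; the gripper's body (76 mm by 85 mm) begins 54 mm behind the grasp point. The pads swing forward as they close: fully open they stand 13 mm farther back than shut.
Start: joints at [1.072, 0.477, 0.022, 1.555, -0.011, 1.109, -0.083], TCP at [0.257, -0.624, 0.231] pointing down, gripper open.
Joint ranges: [-2.96, 2.96], [-0.34, 2.1], [-1.41, 1.46], [0.24, 2.44], [-1.37, 4.51], [0.17, 1.92], [-2.96, 2.96]. Speed limits (rad/s): [2.39, 2.39, 3.14, 3.14, 3.14, 3.14, 3.14].

## Interface

Orientations are given as a unit quaternion [w, x, y, z].
In Python, from station import bot, imaging gives the robot as it stands.
- The arm moves only by the tool move_arm, never from a script. Its argument "commands" is a list that holds one entry, the list of rows, each a list of 7 numbers: the shift along the tool's x, y, z in m, then the turn, a rotation vector about the tool's x, y, z in degrees, then the finger opening in m, from 0 to 0.0854. In form: [[[x, y, z, rx, ry, rz, grip], ...]]. A call has 1 to 20 rows; each row shifts and turns the commanded pose from where the row before left it, along the tool's axes as they then stand; what a row does not reach is not made up. A row lasts 1/8 s, in which the tool goes at most 62.5 mm and 10.7 degrees, less where a joint would pass 70% of its speed; a pose out of reach is approached as far as the arm can. A call is refused whole if a number of a shift passes 0.0625 or a number of a turn 10.7, either way. A call with a gripper value outside its range is refused whole. The fingers move at their own pace and stop on an object; "squeeze" is the grip in N (left out, the last holds). Time passes only in rows, so rows that do not move let the fingers close. It gives the time, the measured TCP pose, the force, the opening and the grip force at its end, in the units of the state.
- bot.get_obs(): the state, without advancing time (a new reading comes with each control period).
- imaging.read_camera(name): name is "side" or "top" or "wrist"; returns the picture (480x640x3 uint8, red, green, blue); there is no depth.
- imaging.calibration(name): a dict with "intrinsics" (3x3 intrinsics, pixels), "extrinsics" (4x4, takes a point from camera to world coordinates); the wrist camera has in their place "mount" (4x4, takes a point from camera to tool coordinates, whose origin is the TCP and whose axes are the flange's). Camera axes: x right, y down, z forward; pixel columns grow to the right and rows downward; lengths in m; the calibration is good to about 2 mm. A picture is of the moment at which its call begins: read the wrist's pose just before it. calibration takes no time and is no camera call.
- bot.hand_in(): hands the job in; it is judged then, once.
The state is a dict: "t": time; "q": joint angles; "joint_vel": joint speeds; "joint_torque": joint torques, N m; "eef_pos": TCP position; "tool_rot": TCP orientation; "contact_force": force on the tool from outside, world axes, zero at the start; "torque": the same for the moment, N m; "gripper_width": opening from 0.0 (shut) to 1.0 (fully open); "grasp_force": force on a finger pad.
Only numpy, scipy, OpenCV 4.12 (cv2) and the standard library are available. Lean on these libraries where they do the work, as an engineer would, in place of code of your own. Each camera call takes 0.05 s, during which the arm holds its last target. There are 200 camera calls.

## Working session

There is one attempt and no reset: what is moved stays moved. The work goes in short steps, Python scripts to look and compute and a tool call to move; the robot and the scene stay as the last step left them, time stands still between calls to the robot, and variables do not carry over. Pictures are saved under pics/ and viewed, at most 10 in all, crops included, and the job is handed in when it is done.

Besides the shell and the picture viewer there is one more tool, called after "Call:" by a JSON object that holds its "name" and its "arguments". move_arm: Moves the arm, as the interface text tells. Its arguments: {"type":"object","properties":{"commands":{"type":"array","items":{"type":"array","items":{"type":"array","items":{"type":"number"}}}},"squeeze":{"type":"number"}},"required":["commands"]}

```bash
mkdir -p pics; ls
python3 - <<'E'
from station import bot, imaging
import cv2, numpy as np
for n in("top","side"):
    cv2.imwrite(f"pics/{n}0.png",imaging.read_camera(n)[:,:,::-1])
    c=imaging.calibration(n);print(n,np.round(c["intrinsics"],1).tolist(),np.round(c["extrinsics"],3).tolist())
print(imaging.calibration("wrist"))
o=bot.get_obs();print({k:o[k] for k in("t","eef_pos","tool_rot","gripper_width")})
E
```

```text
pics
top [[446.1, 0.0, 324.0], [0.0, 446.1, 241.5], [0.0, 0.0, 1.0]] [[0.009, -0.998, 0.062, 0.451], [-0.999, -0.006, 0.037, 0.048], [-0.037, -0.062, -0.997, 0.942], [0.0, 0.0, 0.0, 1.0]]
side [[522.4, 0.0, 320.5], [0.0, 522.4, 236.0], [0.0, 0.0, 1.0]] [[0.827, -0.37, 0.424, 0.159], [-0.562, -0.569, 0.6, -0.44], [0.019, -0.734, -0.679, 0.652], [0.0, 0.0, 0.0, 1.0]]
{'intrinsics': array([[361.92796491,   0.        , 314.4692581 ],
       [  0.        , 361.92796491, 232.66804314],
       [  0.        ,   0.        ,   1.        ]]), 'mount': array([[ 1.53081944e-04, -9.65940399e-01, -2.58764607e-01,
         6.49877967e-02],
       [ 9.99999909e-01,  4.50514620e-05,  4.23415335e-04,
         5.05293143e-04],
       [-3.97336254e-04, -2.58764649e-01,  9.65940318e-01,
        -1.42768979e-01],
       [ 0.00000000e+00,  0.00000000e+00,  0.00000000e+00,
         1.00000000e+00]])}
{'t': 0.1, 'eef_pos': array([ 0.25689762, -0.62364551,  0.23044248]), 'tool_rot': array([-7.73230454e-04,  9.80973636e-01,  1.94139322e-01, -2.24115299e-04]), 'gripper_width': 0.9972865494122024}
```

View pics/top0.png

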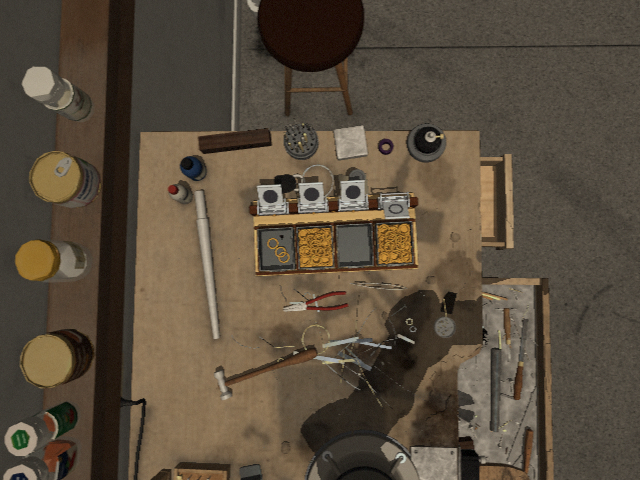

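View pics/side0.png

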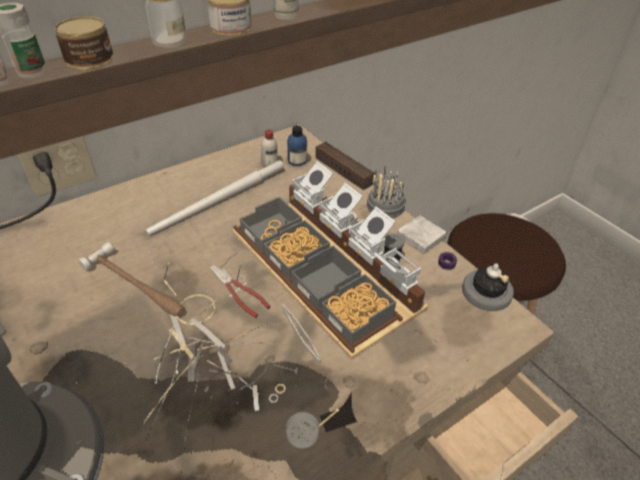

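Top view: the bins from left (+y) to right are low (275,248), full (315,245), empty (353,243) and full (393,243). The tags at (271,196), (312,193) and (352,191) show the disc, and the rightmost (396,208) shows the ring. So tags 1 and 3 must go forward and tag 4 back, while tag 2 stays as it is. Next I measure the geometry.

```bash
cat > h.py <<'E'
import numpy as np, cv2
from station import bot, imaging
def cast(cam,u,v,z):
    c=imaging.calibration(cam);E=c["extrinsics"]
    d=E[:3,:3]@np.linalg.inv(c["intrinsics"])@np.array([u,v,1.]);p=E[:3,3]
    return p+d*(z-p[2])/d[2]
E
python3 - <<'E'
from h import *
im=cv2.imread("pics/top0.png")
cv2.imwrite("pics/z.png",cv2.resize(im[165:285,240:430],None,fx=4,fy=4,interpolation=cv2.INTER_CUBIC))
g=cv2.cvtColor(im,cv2.COLOR_BGR2HSV)
m=((g[:,:,2]>170)&(g[:,:,1]<40)).astype(np.uint8)
m[:170]=0;m[225:]=0;m[:,:250]=0;m[:,425:]=0
n,l,s,c=cv2.connectedComponentsWithStats(m)
for i in range(1,n):
    if s[i,4]>60: print(s[i].tolist(),c[i].round(1), "back edge z.105",cast("top",s[i,0]+s[i,2]/2-.5,s[i,1],.105).round(3))
E
```

```text
[340, 180, 25, 26, 285] [352.2 192.6] back edge z.105 [0.62  0.028 0.105]
[299, 183, 25, 26, 282] [311.6 194.9] back edge z.105 [0.614 0.105 0.105]
[257, 185, 28, 26, 281] [270.7 196.9] back edge z.105 [0.61  0.183 0.105]
```

View pics/z.png

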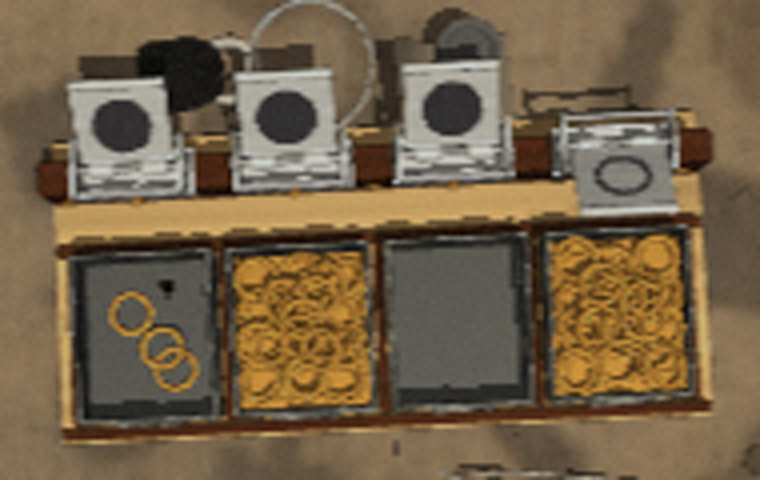

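The zoom shows the free edge of tag 1 centred at crop (115,80), tag 3 at (450,63) and tag 4's front edge at (629,210).

Run:
```python
from h import *
P=lambda u,v:cast("top",240+(u+.5)/4-.5,165+(v+.5)/4-.5,.105)
e1,e2,e3,e4=[P(*p) for p in((115,80),(283,71),(450,63),(629,210))]
for e in(e1,e2,e3,e4):print(e.round(4))
d=(e3-e1)[:2];print("pitch",np.linalg.norm(d)/2); u=-d/np.linalg.norm(d) # +y along board
n=np.array([u[1],-u[0]]);print("yaw",np.degrees(np.arctan2(u[1],u[0]))-90,n)
# rel to tag 4 predicted from pitch
a4=e1[:2]-n*.038-u*.24; print("axles",[(e1[:2]-n*.038-u*.08*i).round(4) for i in range(4)],"edge4 pred",a4-n*.038)
o=bot.get_obs()
from scipy.spatial.transform import Rotation as R
w=o["tool_rot"];Rt=R.from_quat([w[1],w[2],w[3],w[0]]);print(Rt.as_matrix().round(3))
```

```text
[0.6108 0.1867 0.105 ]
[0.6152 0.1065 0.105 ]
[0.6191 0.0274 0.105 ]
[ 0.5495 -0.0568  0.105 ]
pitch 0.07977535645745124
yaw 3.0031651523446925 [0.99862664 0.05239112]
axles [array([0.5728, 0.1847]), array([0.577 , 0.1048]), array([0.5812, 0.0249]), array([ 0.5854, -0.055 ])] edge4 pred [ 0.54745663 -0.05696117]
[[ 0.925  0.381 -0.001]
 [ 0.381 -0.925  0.001]
 [-0.    -0.002 -1.   ]]
```

Call:
{"name": "move_arm", "arguments": {"commands": [[[0,0,0,0,0,9.7,0],[0,0,0,0,0,9.7,0],[0.0202,-0.0393,0,0,0,0,0],[0.0202,-0.0393,0,0,0,0,0],[0.0202,-0.0393,0,0,0,0,0],[0.0202,-0.0393,0,0,0,0,0],[0.0202,-0.0393,0,0,0,0,0],[0.0202,-0.0393,0,0,0,0,0],[0.0202,-0.0393,0,0,0,0,0],[0.0202,-0.0393,0,0,0,0,0],[0.0202,-0.0393,0,0,0,0,0],[0.0202,-0.0393,0,0,0,0,0],[0.0202,-0.0393,0,0,0,0,0],[0.0202,-0.0393,0,0,0,0,0],[0.0202,-0.0393,0,0,0,0,0],[0.0202,-0.0393,0,0,0,0,0],[0,0,0,0,0,0,0]]]}}

```text
t: 2.22
eef_pos: [0.5118, -0.0558, 0.2311]
tool_rot: [-0.001, 1.0, 0.029, 0.0]
contact_force: [-0.1, -0.4, -0.2]
gripper_width: 0.0
grasp_force: 0.0
```

Call:
{"name": "move_arm", "arguments": {"commands": [[[0,0.003,0.03,0,0,0,0],[0,0,0.035,0,0,0,0],[0,0,0.035,0,0,0,0],[0,0,0.027,0,0,0,0],[0,0,0.012,0,0,0,0],[0.008,0,0,0,0,0,0],[0.006,0,0,0,0,0,0],[0.006,0,0,0,0,0,0],[0.006,0,0,0,0,0,0],[0.006,0,0,0,0,0,0],[0.006,0,0,0,0,0,0],[0.006,0,0,0,0,0,0],[0.006,0,0,0,0,0,0],[0.006,0,0,0,0,0,0],[0.006,0,0,0,0,0,0],[0.006,0,0,0,0,0,0],[0.004,0,0,0,0,0,0],[0,0,0,0,0,0,0]]]}}

```text
t: 4.47
eef_pos: [0.5831, -0.0591, 0.0923]
tool_rot: [-0.0, 1.0, 0.026, 0.0]
contact_force: [-1.4, -0.4, 0.0]
gripper_width: -0.0
grasp_force: 0.0
```

Run:
```python
from h import *
cv2.imwrite("pics/s1.png",cv2.resize(imaging.read_camera("side")[130:370,220:460,::-1],None,fx=2.4,fy=2.4))
```

```text
(no output)
```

View pics/s1.png

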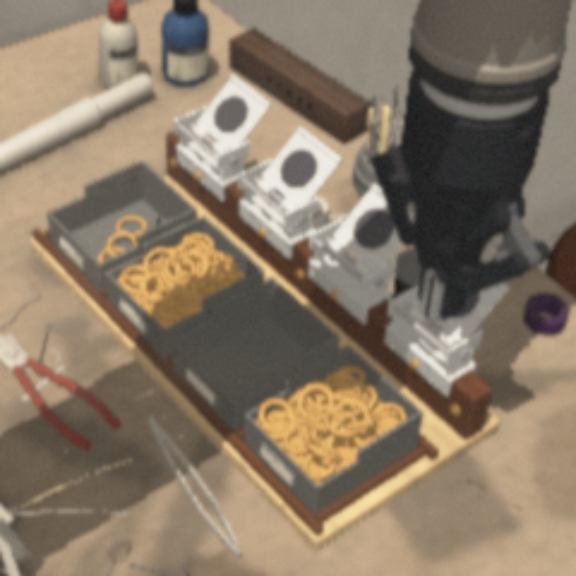

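Tag 4 seems tipped back, with the finger at (440,290). I'll back off, lift and flip tag 3 forward from behind.

Call:
{"name": "move_arm", "arguments": {"commands": [[[-0.01,0,0,0,0,0,0],[0,0,-0.03,0,0,0,0],[0,0,-0.05,0,0,0,0],[0,0,-0.048,0,0,0,0],[0.0275,-0.028,0,0,0,0,0],[0.0275,-0.028,0,0,0,0,0],[0.0275,-0.028,0,0,0,0,0],[0,0,0,0,0,0,0]]]}}

```text
t: 5.52
eef_pos: [0.6511, 0.0322, 0.2199]
tool_rot: [-0.001, 1.0, 0.028, -0.0]
contact_force: [-1.3, -1.7, -1.0]
gripper_width: -0.0
grasp_force: 0.0
```

Run:
```python
from h import *
o=bot.get_obs();print(o["eef_pos"],o["contact_force"])
cv2.imwrite("pics/s2.png",cv2.resize(imaging.read_camera("side")[130:370,220:460,::-1],None,fx=2.4,fy=2.4))
```

```text
[0.65110611 0.03219806 0.21986455] [-1.26640365 -1.71234326 -1.01714631]
```

View pics/s2.png

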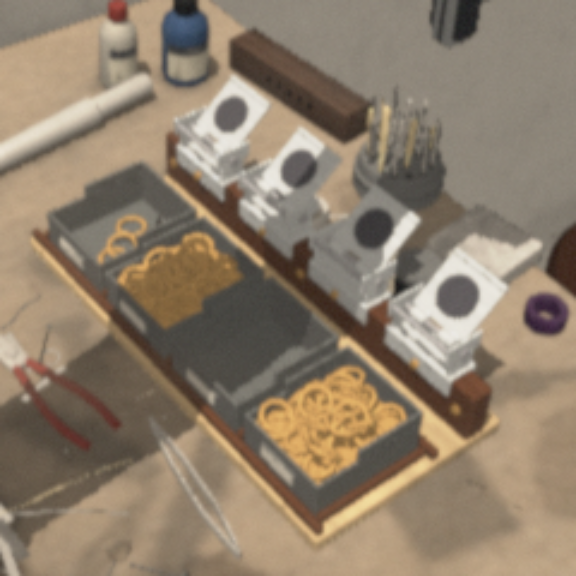

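Tag 4 now shows the disc at (457,295). Next is tag 3.

Call:
{"name": "move_arm", "arguments": {"commands": [[[0,0.0035,0.03,0,0,0,0],[0,0,0.035,0,0,0,0],[0,0,0.035,0,0,0,0],[0,0,0.018,0,0,0,0],[0,0,0.01,0,0,0,0],[-0.006,0,0,0,0,0,0],[-0.006,0,0,0,0,0,0],[-0.006,0,0,0,0,0,0],[-0.006,0,0,0,0,0,0],[-0.006,0,0,0,0,0,0],[-0.006,0,0,0,0,0,0],[-0.006,0,0,0,0,0,0],[-0.006,0,0,0,0,0,0],[-0.006,0,0,0,0,0,0],[-0.006,0,0,0,0,0,0],[-0.006,0,0,0,0,0,0],[-0.002,0,0,0,0,0,0],[0,0,0,0,0,0,0]]]}}

```text
t: 7.82
eef_pos: [0.5832, 0.0214, 0.0924]
tool_rot: [0.0, 1.0, 0.026, 0.0]
contact_force: [0.6, -0.4, -0.2]
gripper_width: 0.007
grasp_force: 0.0
```

Call:
{"name": "move_arm", "arguments": {"commands": [[[0.01,0,0,0,0,0,0],[0,0,-0.03,0,0,0,0],[0,0,-0.05,0,0,0,0],[0,0,-0.048,0,0,0,0],[0.0146,-0.0409,0,0,0,0,0],[0.0146,-0.0409,0,0,0,0,0],[0.0146,-0.0409,0,0,0,0,0],[0.0146,-0.0409,0,0,0,0,0],[0,0,0,0,0,0,0]]]}}

```text
t: 8.95
eef_pos: [0.6432, 0.194, 0.2201]
tool_rot: [-0.002, 1.0, 0.029, 0.0]
contact_force: [-0.5, -0.7, 0.5]
gripper_width: -0.002
grasp_force: 0.0
```

Run:
```python
from h import *
o=bot.get_obs();print(o["eef_pos"],o["contact_force"])
cv2.imwrite("pics/s3.png",imaging.read_camera("side")[:,:,::-1])
```

```text
[0.64318941 0.19398661 0.22010739] [-0.52773802 -0.657362    0.48255587]
```

View pics/s3.png

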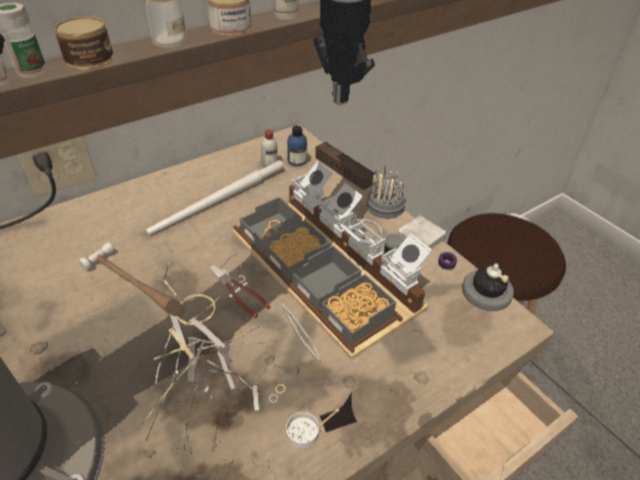

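Tag 3 now shows the ring at (365,240) and everything else is unmoved. The finger is above and behind tag 1, so I push it next.

Call:
{"name": "move_arm", "arguments": {"commands": [[[0,0.0055,0.03,0,0,0,0],[0,0,0.035,0,0,0,0],[0,0,0.035,0,0,0,0],[0,0,0.018,0,0,0,0],[0,0,0.01,0,0,0,0],[-0.006,0,0,0,0,0,0],[-0.006,0,0,0,0,0,0],[-0.006,0,0,0,0,0,0],[-0.006,0,0,0,0,0,0],[-0.006,0,0,0,0,0,0],[-0.006,0,0,0,0,0,0],[-0.006,0,0,0,0,0,0],[-0.006,0,0,0,0,0,0],[-0.006,0,0,0,0,0,0],[-0.006,0,0,0,0,0,0],[-0.006,0,0,0,0,0,0],[-0.002,0,0,0,0,0,0],[0,0,0,0,0,0,0]]]}}

```text
t: 11.25
eef_pos: [0.5753, 0.1794, 0.0923]
tool_rot: [0.0, 1.0, 0.026, 0.0]
contact_force: [0.3, 0.1, 0.2]
gripper_width: 0.002
grasp_force: 0.0
```

Call:
{"name": "move_arm", "arguments": {"commands": [[[0.01,0,0,0,0,0,0],[0,0,-0.03,0,0,0,0],[0,0,-0.05,0,0,0,0],[0,0,-0.05,0,0,0,0],[0,0,-0.04,0,0,0,0],[0,0,0,0,0,0,0],[0,0,0,0,0,0,0]]]}}

```text
t: 12.12
eef_pos: [0.5855, 0.1796, 0.2617]
tool_rot: [0.0, 1.0, 0.026, -0.0]
contact_force: [0.4, -0.2, -0.9]
gripper_width: 0.0
grasp_force: 0.0
```

Run:
```python
from h import *
o=bot.get_obs();print(o["t"],o["eef_pos"],o["contact_force"])
cv2.imwrite("pics/s4.png",imaging.read_camera("side")[:,:,::-1])
```

```text
12.125 [0.585483   0.1795835  0.26169914] [ 0.43421755 -0.15435562 -0.92973997]
```

View pics/s4.png

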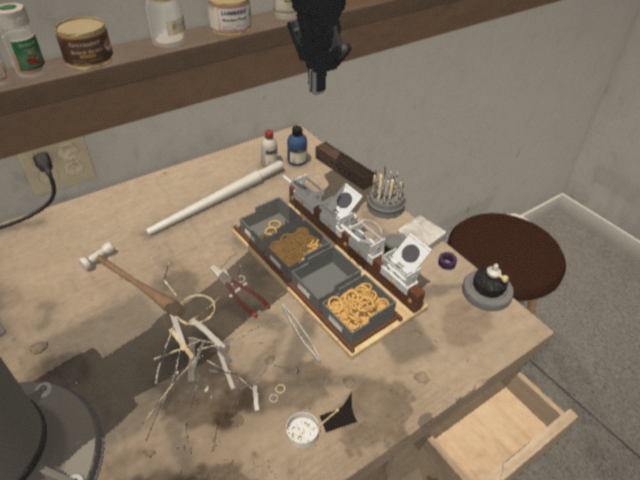

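Tag 1 at (305,190) looks tipped forward but lies in shadow, so I zoom in to check.

Run:
```python
import cv2
im=cv2.imread("pics/s4.png")[160:310,260:440]
cv2.imwrite("pics/s4z.png",cv2.resize(im,None,fx=4,fy=4,interpolation=cv2.INTER_CUBIC))
```

```text
(no output)
```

View pics/s4z.png

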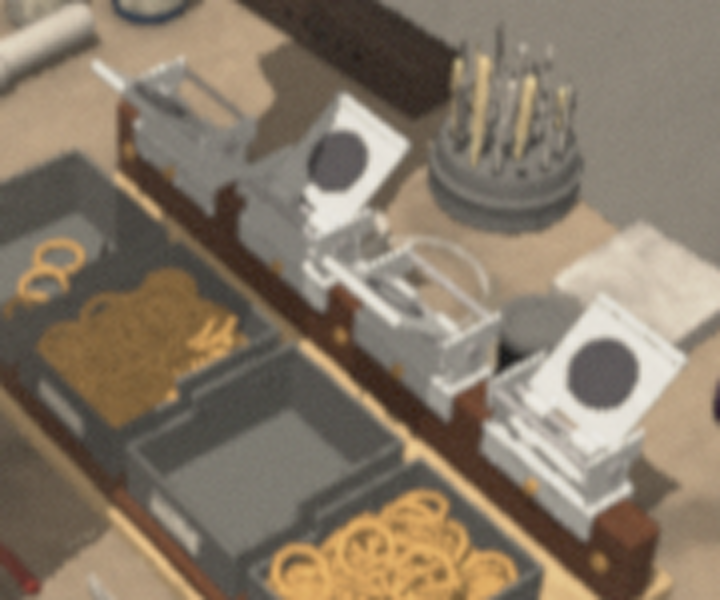

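The tags at (180,100) and (400,290) are tipped forward over the low and empty bins. The discs at (337,160) and (602,373) show behind the two full bins.

```bash
python3 -c "
from station import bot
print(bot.hand_in())"
```

```text
the job is handed in; nothing more can be done
None
```

I handed the job in at about 12 s: the two full bins show the solid disc, the nearly empty and empty bins show the open ring, and in the last picture the bins and tools in view look unmoved.

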